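Slide a flanged marker barrel into the loading jig

ROBOT

A 7-joint arm with a two-finger parallel gripper is mounted at the origin on the work surface. World frame = base frame: x ahead of the robot, y to its left, z up, the work surface at z = 0. Lengths are in m, angles in rad, forces in N, time in s.
With the tool pointing down it reaches from about 0.35 to 0.9 m from the base axis. Payload 7.2 kg.
Tool frame: the origin (TCP) lies midway between the tips of the shut fingers; the grasp point (between the pads) lies bot.grasp_offset behind it (bot.grasp_offset is the distance from the TCP to the grasp point, in m); z points along the fingers, y is the line along which they close (so a half turn about z gives the same grasp; the last joint's range is limited). The gripper opens to 85 mm and grips with 20 to 120 N. Pads are 22 mm wide; open, the fingers measure 114 mm over their backs; the gripper's body (76 mm by 85 mm) begins 54 mm behind the grasp point. The pads swing forward as they close: fully open they stand 13 mm farther back than shut.
Start: joints at [1.244, 0.411, -0.013, 1.596, 0.006, 1.134, -0.082], TCP at [0.16, -0.604, 0.231] pointing down, gripper open.
Joint ranges: [-2.95, 2.95], [-0.29, 1.99], [-1.47, 1.44], [0.14, 2.54], [-1.03, 4.17], [0.13, 1.85], [-2.86, 2.86]. Speed limits (rad/s): [2.39, 2.39, 3.01, 3.01, 3.14, 3.14, 3.14].

INTERFACE

Orientations are given as [roll, pitch, yaw] about the fixed x, y, z axes, in that order (R = Rz(yaw) Ry(pitch) Rx(roll)).
In Python, from plant import status, cams, bot gives the robot as it stands.
- The arm moves only by the tool drive_tool, never from a script. Its argument "series" is one flat list of numbers, 4 for each row, row after row: the shift along the tool's x, y, z in m, then the turn about the tool's z in rad. In form: [dx, dy, dz, turn, dx, dy, dz, turn, ...]. A call has exactly 8 rows; each row shifts and turns the commanded pose from where the row before left it, along the tool's axes as they then stand; what a row does not reach is not made up. A row lasts 1/12 s, in which the tool goes at most 41.7 mm and 7.16 degrees, less where a joint would pass 70% of its speed; a pose out of reach is approached as far as the arm can. A call with a gripper value outside its range is refused whole. "jaw" is the finger opening in m, from 0 to 0.0854, set as the call begins (left out, the last holds). The fingers move at their own pace and stop on an object; the grip force is fixed at half the most. Time passes only in rows, so rows that do not move let the fingers close, or fill a call up. It gives the time, the measured TCP pose, the force, the opening and the grip force at its end, in the units of the state.
- status.observe(): the state, without advancing time (a new reading comes with each control period).
- cams.camera(name): name is "scene" or "top" or "wrist"; returns (picture, depth): 384x512x3 uint8, red, green, blue; 384x512 float32, m along the optical axis (not along the pixel's ray), 0 where there is no reading.
- cams.camera_info(name): a dict with "mtx" (3x3 intrinsics, pixels), "T" (4x4, takes a point from camera to world coordinates); the wrist camera has in their place "hand_eye" (4x4, takes a point from camera to tool coordinates, whose origin is the TCP and whose axes are the flange's). Camera axes: x right, y up, looking along -z (the intrinsics and any distortion apply to the point x, -y, -z); pixel columns grow to the right and rows downward; lengths in m; the calibration is good to about 2 mm. A picture is of the moment at which its call begins: read the wrist's pose just before it. camera_info takes no time and is no camera call.
- bot.sign_off(): hands the job in; it is judged then, once.
Trained networks look in the newest picture that a camera, given by its name, has taken for a name from the list of things; names that differ only in an ending like _2 or _b are one class to them, and where a whole thing is asked for, a point or a joint stands for the part that bears it (a point fixed in the world has none). Each returns a list of dicts, best first, with "conf" (0 to 1); they miss things now and then, are a little off and sometimes report something else, mostly with a low value. They report only what shows in the picture. A call takes as long as a camera call. They do not tell look-alikes from the thing itself.
- cams.masks_of(camera, target): "region" (384x512 bool, what is visible of it) and "location" ([row, column] in pixels, amid what is visible of it).
- cams.landmark_of(camera, target): "location" ([row, column] in pixels: a listed point, or the origin of a listed thing).
The state is a dict: "time": time; "joints": joint angles; "qvel": joint speeds; "tau": joint torques, N m; "position": TCP position; "tcp_rot": TCP orientation; "force": force on the tool from outside, world axes, zero at the start; "moment": the same for the moment, N m; "finger_gap": opening from 0.0 (shut) to 1.0 (fully open); "grasp_force": force on a finger pad.
Only numpy, scipy, OpenCV 4.12 (cv2) and the standard library are available. Lean on these libraries where they do the work, as an engineer would, in place of code of your own. Each camera call takes 0.05 s, during which the arm holds its last target. There are 200 camera calls.

TASK

Put the jumbo marker barrel with the flanged foot into the loading jig, ready for its refill: stand its foot on the jig's bed in front of the slot and slide it in with the flange under the slotted plate, past the spring catch, until it is fully home, bearing on the rubber end stop, and the catch has closed behind it. Then let go and leave it upright. Feel for the stop: press on it with some 5 to 15 N but no harder, never ram the barrel into the jig, and leave the other things where they are.

Things in the scene. Friction and masses are not known exactly. Their poses are not given: they have to be found in the camera images.
- barrel_centre (a point): Centre of the barrel to load, 44 mm above its underside. Black plastic moulding standing upright: round tube 24 mm in diameter on a round flange (foot) 44 mm in diameter and 6 mm thick; 88 mm tall in all, about 80 g; best gripped 50 to 56 mm above its underside, over the insert, under the gripper's body. z is its own axis, pointing up. It may start at either of two places on the table, the plain barrel at the other.
- jig: Jig fixed to the table. Origin: on the table, middle of its width; x = direction a barrel slides in, z up. Aluminium bed x = -75 to 105, y = -55 to 55 mm, its flat top at z = 30 mm. Over x = -15 to 105 mm a steel plate lies above it (z = 39 to 45 mm); the 9 mm gap takes the 6 mm flange, rails leave a channel 48 mm wide. Sliding in is along y = 0. Everything on the plate is below z = 57 mm.
- apron (a point): On the bed's top face in front of the slot, at jig x = -45, y = 0, z = 30 mm: the middle of the bare part of the bed (x = -75 to -15 mm), where the barrel's foot can stand. Axes as the jig's.
- mouth (a point): Mouth of the slot, on the plate's top face at jig x = -3, y = 0, z = 45 mm. Here the slot, open towards -x, is 26.5 mm wide for the 24 mm tube; before it a 45 degree flare widens to 50 mm at x = -15 mm. The slot runs on along +x to x = 80 mm. Axes as the jig's.
- catch (a joint): Spring catch with a 12 mm round nose, on a dark steel insert on the plate. The insert is set anew each time, unmeasured: a home tube has its axis anywhere from 23 to 59 mm past the mouth. The nose is 12 mm before home and first touched 24 mm before; passing takes 5 to 10 N. 0 = closed; grows (m) to 4-6 mm, pushed to jig +y; under 2 mm behind a home, released barrel.
- buffer (a joint): End stop: a 30 mm wide, 8 mm thick rubber pad across the slot, on the same dark insert, its face 12 mm beyond the axis of a home tube. 0 = untouched; grows (m) as it is pressed along the jig's +x, 8 N per mm: a good press is about 0.6 to 1.9 mm, and 2.5 mm (20 N) is too hard. Readings are noisy.
- plain_centre (a point): Bystander: centre of a plain black barrel standing upright, a 24 mm tube 74 mm tall without a flange. Not to be used.
- tape: Bystander: cardboard tape core lying flat, 96 mm outside diameter, 48 mm high; origin at the centre of its underside.
- captray: Bystander: small cardboard tray of thin black pens, 130 by 100 by 35 mm; origin at the centre of its underside.
Mind the look-alikes: they are no part of the job. What is shaped like the jig but turquoise is not meant.

How it is judged:
By the outcome, as a careful person would: the job done as asked, in the order asked, and still so for the second after the job is handed in, with the robot touching nothing.
It also fails if it takes over 45 s, if anything falls off the work surface, if the arm or the gripper's body presses on something with over 40 N, if the wrist force passes 120 N, or if a joint passes its speed limit or range.

## Working session

There is one attempt and no reset: what is moved stays moved. The work goes in short steps, Python scripts to look and compute and a tool call to move; the robot and the scene stay as the last step left them, time stands still between calls to the robot, and variables do not carry over. Pictures are saved under pics/ and viewed, at most 10 in all, crops included, and the job is handed in when it is done.

Besides the shell and the picture viewer there is one more tool, called after "Emit:" in YAML: its name, and indented under it one key for each argument. drive_tool: Moves the arm, as the interface text tells. Its arguments: {"type":"object","properties":{"series":{"type":"array","items":{"type":"number"}},"jaw":{"type":"number"}},"required":["series"]}

```bash
ls; mkdir -p pics
cat > h.py <<'E'
import numpy as np, cv2
from plant import status, cams, bot
from scipy.spatial.transform import Rotation as R
def Tcam(n):
    i=cams.camera_info(n)
    if 'T' in i: return np.array(i['mtx']),np.array(i['T']),i
    s=status.observe(); T=np.eye(4); T[:3,:3]=R.from_euler('xyz',s['tcp_rot']).as_matrix(); T[:3,3]=s['position']
    return np.array(i['mtx']),T@np.array(i['hand_eye']),i
def ray(K,T,rc,dist=None):
    p=cv2.undistortPoints(np.array([[[rc[1],rc[0]]]],float),K,dist)[0,0]
    d=T[:3,:3]@np.array([p[0],-p[1],-1.]); return T[:3,3],d
def onplane(K,T,rc,z,dist=None):
    o,d=ray(K,T,rc,dist); return o+d*(z-o[2])/d[2]
def deproj(K,T,rc,dep,dist=None):
    o,d=ray(K,T,rc,dist); return o+d*dep
def save(img,name): cv2.imwrite('pics/'+name,img[:,:,::-1])
E
python3 - <<'E'
from h import *
np.set_printoptions(precision=4,suppress=True)
s=status.observe(); print(s, bot.grasp_offset)
ims=[]
for n in ['scene','top']:
    K,T,i=Tcam(n); print(n,[k for k in i],{k:v for k,v in i.items() if k not in('mtx','T')}); print(K,T)
    im,d=cams.camera(n); ims.append(im)
    for t in ['barrel_centre','jig','apron','mouth','plain_centre','catch','buffer','tape','captray']:
        for r in cams.landmark_of(n,t)[:3]:
            l=r['location']; dd=d[int(l[0]),int(l[1])]
            print(t,round(r['conf'],2),np.round(l,1),deproj(K,T,l,dd))
print(cams.camera_info('wrist'))
a=np.hstack(ims); save(cv2.resize(a,(800,300),interpolation=cv2.INTER_AREA),'a.png'); save(cv2.resize(ims[1],(800,600)),'top.png')
E
```

```text
pics
{'time': 0.0, 'joints': array([ 1.2438,  0.4119, -0.0127,  1.5971,  0.0056,  1.1343, -0.0822]), 'qvel': array([-0.0004, -0.0001,  0.0015,  0.0006,  0.0007,  0.0007,  0.0009]), 'tau': array([ -0.0004, -60.0632,   0.6817, -29.9406,   0.0137,   0.0109,
        -0.    ]), 'position': array([ 0.1598, -0.6037,  0.2304]), 'tcp_rot': array([-3.1399,  0.0001,  0.2588]), 'force': array([-0.5094, -0.1127, -0.7042]), 'moment': array([-0.0503, -0.0312,  0.0055]), 'grasp_force': 0.0, 'finger_gap': 1.0006313609297917} 0.0187
scene ['mtx', 'T'] {}
[[382.7595   0.     255.1251]
 [  0.     382.7595 192.7847]
 [  0.       0.       1.    ]] [[ 0.2619 -0.5221  0.8117  1.3062]
 [ 0.9651  0.1473 -0.2166 -0.2972]
 [-0.0065  0.8401  0.5425  0.6062]
 [ 0.      0.      0.      1.    ]]
barrel_centre 0.68 [186.5 324.5] [0.4844 0.1217 0.0428]
barrel_centre 0.6 [196.2 197.8] [ 0.4517 -0.2258  0.0519]
jig 0.91 [162.7 316. ] [0.3289 0.1627 0.0309]
jig 0.81 [200.  326.3] [0.5339 0.106  0.0325]
jig 0.79 [240.6 399.9] [0.7341 0.2005 0.0319]
apron 0.85 [159.4 300.6] [0.2971 0.1231 0.0321]
apron 0.83 [229.8 381.7] [0.6857 0.1824 0.0305]
apron 0.79 [196.  312.9] [0.5057 0.0792 0.0322]
mouth 0.84 [156.2 316.9] [0.3171 0.1693 0.047 ]
mouth 0.73 [221.  404.4] [0.6897 0.2375 0.0487]
mouth 0.55 [186.8 326.8] [0.4907 0.1256 0.0448]
plain_centre 0.81 [237.2 208.6] [ 0.6301 -0.2262  0.0542]Traceback (most recent call last):
  File "<stdin>", line 9, in <module>
ValueError: it knows: apron, barrel_centre, captray, jig, mouth, plain_centre, tape
```

Run:
```python
from h import *
np.set_printoptions(precision=4,suppress=True)
ims=[]
for n in ['scene','top']:
    K,T,i=Tcam(n)
    if n=='top': print(K,T)
    im,d=cams.camera(n); ims.append(im)
    if n=='scene': continue
    for t in ['barrel_centre','jig','apron','mouth','plain_centre','tape','captray']:
        for r in cams.landmark_of(n,t)[:3]:
            l=r['location']; dd=d[int(l[0]),int(l[1])]
            print(t,round(r['conf'],2),np.round(l,1),deproj(K,T,l,dd))
print(cams.camera_info('wrist'))
save(np.vstack([cv2.resize(i,(800,600))[100:400] for i in ims]),'a.png')
save(cv2.resize(ims[1],(800,600)),'top.png')
```

```text
[[390.3931   0.     248.0761]
 [  0.     390.3931 185.1194]
 [  0.       0.       1.    ]] [[ 0.0095  0.9915 -0.1296  0.3796]
 [-0.9997  0.0124  0.0217 -0.0759]
 [ 0.0232  0.1293  0.9913  0.9268]
 [ 0.      0.      0.      1.    ]]
barrel_centre 0.71 [210.4 304.2] [ 0.4368 -0.2184  0.0727]
jig 0.87 [186.3 154.7] [0.4916 0.1199 0.0287]
jig 0.84 [274.1 127. ] [0.293  0.1729 0.031 ]
jig 0.81 [ 98.4 115. ] [0.6993 0.2209 0.0317]
apron 0.81 [184.  165.6] [0.4969 0.0946 0.031 ]
apron 0.66 [276.3 144.6] [0.2885 0.1337 0.0307]
apron 0.63 [182.7 156.1] [0.4997 0.1164 0.0312]
mouth 0.94 [180.8 152. ] [0.504  0.1261 0.0307]
mouth 0.93 [274. 123.] [0.293  0.1824 0.0289]
mouth 0.68 [ 96.3 114.5] [0.7053 0.2232 0.0293]
plain_centre 0.56 [136.  301.1] [ 0.6089 -0.2158  0.055 ]
tape 0.94 [ 94.7 192.8] [0.7227 0.0417 0.002 ]
captray 0.7 [154.9 392. ] [ 0.5762 -0.4406  0.0155]
{'mtx': array([[320.2339,   0.    , 254.9571],
       [  0.    , 320.2339, 193.5614],
       [  0.    ,   0.    ,   1.    ]]), 'hand_eye': array([[-0.    ,  0.9532,  0.3023,  0.077 ],
       [ 1.    ,  0.0001, -0.0001, -0.    ],
       [-0.0002,  0.3023, -0.9532, -0.1416],
       [ 0.    ,  0.    ,  0.    ,  1.    ]])}
```

View pics/a.png

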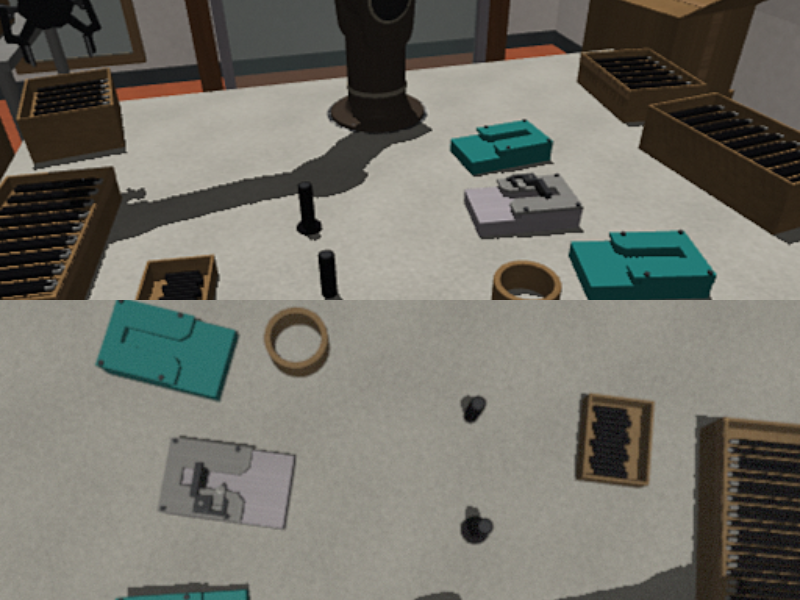

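View pics/top.png

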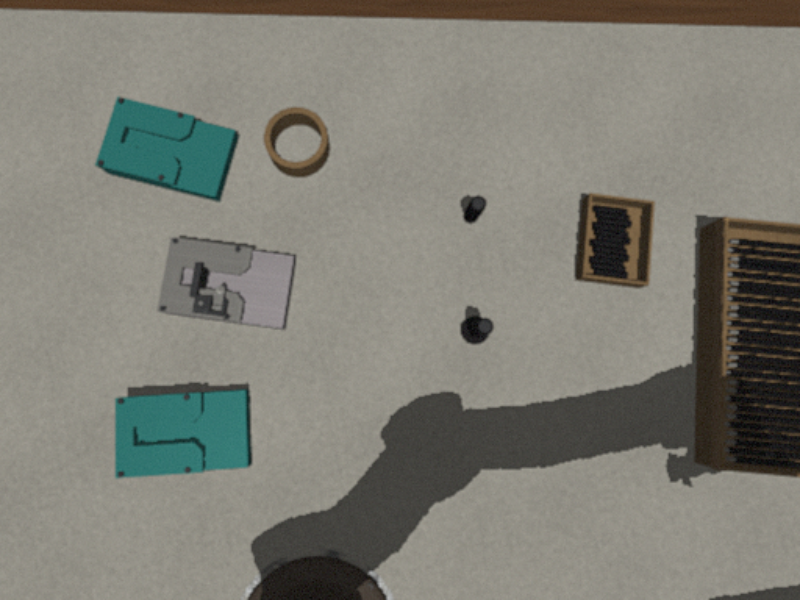

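The scene shows the flanged barrel as the nearer of the two black tubes, at about (475,328) in the 800 px top view, and the plain one at (473,208). The grey jig is at about (228,282) with its apron to the right, so its x axis points roughly along world +y.

Emit:
drive_tool:
  series: [0.03, -0.025, 0, 0, 0.03, -0.025, 0, 0, 0.03, -0.025, 0, 0, 0.03, -0.025, 0, 0, 0.03, -0.025, 0, 0, 0.03, -0.025, 0, 0, 0.03, -0.025, 0, 0, 0.03, -0.025, 0, 0]
  jaw: 0.0854

```text
time: 1.42
position: [0.3415, -0.3479, 0.2317]
tcp_rot: [3.141, -0.0, 0.259]
force: [1.1, -0.5, -0.4]
finger_gap: 1.0
grasp_force: 0.0
```

Run:
```python
from h import *
np.set_printoptions(precision=4,suppress=True)
for n in ['top','scene']:
    K,T,i=Tcam(n)
    im,d=cams.camera(n)
    for r in cams.masks_of(n,'jig')[:3]:
        m=r['region']; hsv=cv2.cvtColor(im,cv2.COLOR_RGB2HSV)
        sat=np.median(hsv[m][:,1]); print(n,r['conf'],np.round(r['location']),sat)
        if sat>80: continue
        v,u=np.nonzero(m&(d>0)); dd=d[v,u]
        x=(u-K[0,2])/K[0,0]*dd; y=-(v-K[1,2])/K[1,1]*dd
        P=np.c_[x,y,-dd]@T[:3,:3].T+T[:3,3]
        P=P[(P[:,2]>.02)&(P[:,2]<.065)]
        # bring to corners
        A=P[(P[:,2]<.036)&(P[:,2]>.025)]
        for nm,Q in(('all',P[P[:,2]>.025]),('low',A)):
            (c,wh,a)=cv2.minAreaRect(Q[:,:2].astype(np.float32)); print(nm,len(Q),c,wh,a,'medz',np.median(Q[:,2]))
            print(cv2.boxPoints((c,wh,a)))
```

```text
top 0.8 [ 96. 106.] 151.0
top 0.8 [275. 114.] 146.0
top 0.77 [180. 149.] 12.0
all 3414 (0.5024742484092712, 0.14001964032649994) (0.18047958612442017, 0.1102098897099495) 82.82489776611328 medz 0.04208842973953014
[[0.4365 0.0574]
 [0.5459 0.0436]
 [0.5684 0.2227]
 [0.4591 0.2364]]
low 1669 (0.5019936561584473, 0.13585394620895386) (0.1721126139163971, 0.11010819673538208) 82.84294891357422 medz 0.030629674485762814
[[0.4366 0.0573]
 [0.5459 0.0436]
 [0.5673 0.2144]
 [0.4581 0.2281]]
scene 0.86 [159. 323.] 181.0
scene 0.57 [235. 412.] 180.0
```

Emit:
drive_tool:
  series: [0.032, -0.024, 0, 0, 0.032, -0.024, 0, 0, 0.032, -0.024, 0, 0, 0.032, -0.024, 0, 0, 0, 0, 0, 0.096, 0, 0, 0, 0.096, 0, 0, 0, 0.096, 0, 0, 0, 0.096]

```text
time: 2.28
position: [0.4394, -0.2255, 0.2311]
tcp_rot: [3.141, 0.0, -0.132]
force: [-0.3, -0.2, 0.2]
finger_gap: 1.001
grasp_force: 0.0
```

Run:
```python
from h import *
np.set_printoptions(precision=4,suppress=True)
n='wrist'; K,T,i=Tcam(n); s=status.observe(); print(s['position'],s['tcp_rot'],s['force'])
im,d=cams.camera(n); save(im,'w1.png')
for r in cams.landmark_of(n,'barrel_centre')[:3]: print(r['conf'],r['location'],onplane(K,T,r['location'],.044))
for r in cams.masks_of(n,'barrel_centre')[:3]:
    m=r['region']; v,u=np.nonzero(m&(d>0)); dd=d[v,u]
    P=np.c_[(u-K[0,2])/K[0,0]*dd,-(v-K[1,2])/K[1,1]*dd,-dd]@T[:3,:3].T+T[:3,3]
    zt=np.percentile(P[:,2],99)
    top=P[P[:,2]>zt-.006]; fl=P[(P[:,2]<.02)]
    print(r['conf'],r['location'],'ztop',zt)
    for Q in (top,fl,P[(P[:,2]>.003)&(P[:,2]<.01)]):
        if len(Q)>8: c,rad=cv2.minEnclosingCircle(Q[:,:2].astype(np.float32)); print(len(Q),c,rad,np.median(Q,axis=0))
```

```text
[ 0.4394 -0.2255  0.2311] [ 3.1411  0.0003 -0.1321] [-0.2788 -0.1701  0.1844]
0.76 [164.4, 259.3] ztop 0.08849879407192443
497 (0.4419447183609009, -0.22863911092281342) 0.011790421791374683 [ 0.4422 -0.2287  0.0872]
562 (0.4416373372077942, -0.22829997539520264) 0.02161087654531002 [ 0.4506 -0.2297  0.005 ]
524 (0.4416373372077942, -0.22829997539520264) 0.02161087654531002 [ 0.4502 -0.2298  0.005 ]
```

View pics/w1.png

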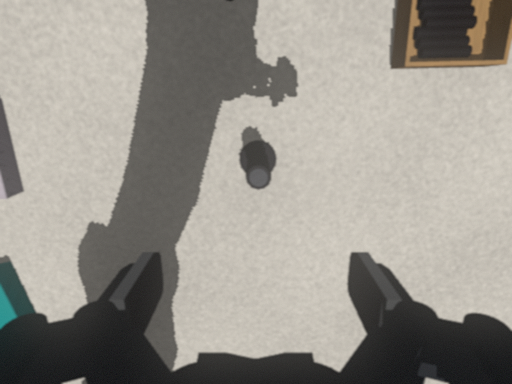

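The wrist view shows the barrel at about (258,170), with its foot visible and nothing near it. The measured centre is (0.4418, -0.2285) and the top is at z = 0.088. I'm descending now.

Emit:
drive_tool:
  series: [0.0028, 0.0027, 0.025, -0.007, 0, 0, 0.035, 0, 0, 0, 0.035, 0, 0, 0, 0.033, 0, 0, 0, 0.03, 0, 0, 0, 0.025, 0, 0, 0, 0.015, 0, 0, 0, 0, 0]

```text
time: 3.1
position: [0.44, -0.2268, 0.0302]
tcp_rot: [-3.14, 0.005, -0.116]
force: [0.2, 0.2, -0.2]
finger_gap: 1.0
grasp_force: 0.0
```

Emit:
drive_tool:
  series: [0, 0, 0, 0, 0, 0, 0, 0, 0, 0, 0, 0, 0, 0, 0, 0, 0, 0, 0, 0, 0, 0, 0, 0, 0, 0, 0, 0, 0, 0, 0, 0]
  jaw: 0.0

```text
time: 3.77
position: [0.4428, -0.2272, 0.034]
tcp_rot: [3.141, -0.001, -0.118]
force: [-1.5, 0.6, 7.2]
finger_gap: 0.268
grasp_force: 59.1
```

Emit:
drive_tool:
  series: [0, 0, -0.033, -0.003, 0, 0, -0.033, 0, 0.002, -0.038, 0, 0, 0.002, -0.038, 0, 0, 0.002, -0.038, 0, 0, 0.002, -0.038, 0, 0, 0.002, -0.038, 0, 0, 0.002, -0.03, 0, 0]

```text
time: 4.43
position: [0.4796, -0.0066, 0.0995]
tcp_rot: [-3.141, -0.0, -0.113]
force: [1.0, -0.2, -0.3]
finger_gap: 0.266
grasp_force: 58.9
```

Emit:
drive_tool:
  series: [0.001, -0.025, 0, 0, 0.001, -0.02, 0, 0, 0.001, -0.02, 0, 0, 0, -0.02, 0, 0, 0, 0, 0, 0, 0, 0, 0, 0, 0, 0, 0, 0, 0, 0, 0, 0]

```text
time: 5.1
position: [0.4921, 0.0732, 0.0992]
tcp_rot: [3.141, 0.0, -0.117]
force: [0.5, -0.1, -1.2]
finger_gap: 0.261
grasp_force: 59.0
```

Run:
```python
from h import *
np.set_printoptions(precision=4,suppress=True)
s=status.observe(); print(s['position'],s['tcp_rot'],s['force'],s['finger_gap'],s['grasp_force'])
n='wrist'; K,T,i=Tcam(n)
im,d=cams.camera(n); save(cv2.resize(im,(768,576)),'w2.png')
for t in ('mouth','apron','jig','barrel_centre'):
  for r in cams.landmark_of(n,t)[:2]: print(t,r['conf'],np.round(r['location']),onplane(K,T,r['location'],{'mouth':.045,'apron':.03,'jig':.045,'barrel_centre':.11}[t]))
v,u=np.nonzero(d>0); dd=d[v,u]
P=np.c_[(u-K[0,2])/K[0,0]*dd,-(v-K[1,2])/K[1,1]*dd,-dd]@T[:3,:3].T+T[:3,3]
np.save('P.npy',np.c_[P,u,v,im[v,u]])
Pn=P[np.linalg.norm(P[:,:2]-[.5,.13],axis=1)<.12]
print(np.histogram(Pn[:,2],bins=np.arange(0,.12,.005)))
```

```text
[0.4921 0.0732 0.0992] [ 3.1409  0.0004 -0.1165] [ 0.4509 -0.1026 -1.184 ] 0.2614557575561704 58.95079851150513
mouth 0.9 [210. 178.] [0.5012 0.1221 0.045 ]
apron 0.65 [200. 242.] [0.4986 0.081  0.03  ]
jig 0.56 [191. 186.] [0.5134 0.1149 0.045 ]
barrel_centre 0.63 [268. 259.] [0.491  0.0711 0.11  ]
(array([ 1704,   129,   180,   145,   175, 11709,   642,   365, 18460,
        2020,  4178,   642,     4,   960,   995,   134,   152,   154,
         179,   181,   322,   521,   582]), array([0.   , 0.005, 0.01 , 0.015, 0.02 , 0.025, 0.03 , 0.035, 0.04 ,
       0.045, 0.05 , 0.055, 0.06 , 0.065, 0.07 , 0.075, 0.08 , 0.085,
       0.09 , 0.095, 0.1  , 0.105, 0.11 , 0.115]))
```

View pics/w2.png

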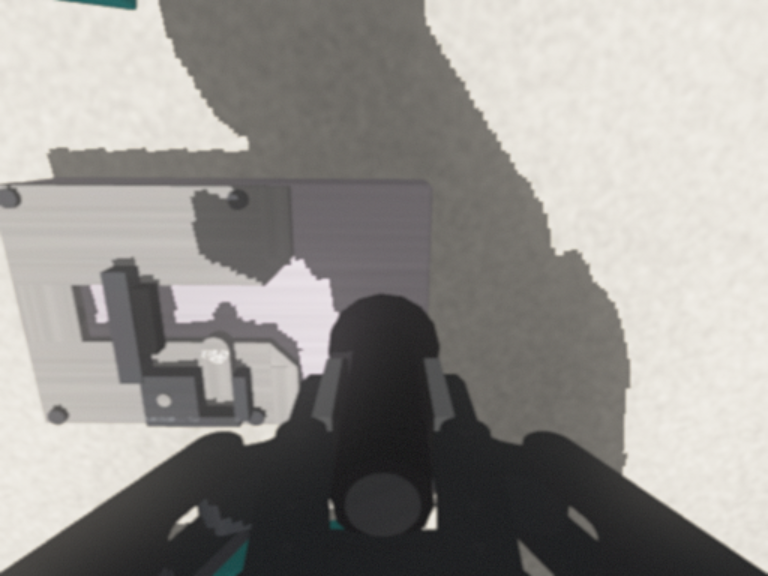

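The wrist view shows the barrel held upright over the apron, about (383,400) in the enlarged view. The slot runs left from (290,290), the catch nose is at about (215,350) and the buffer at about (120,320). Next I refine the jig pose, the buffer face and the barrel's position in the hand from the depth.

Run:
```python
from h import *
np.set_printoptions(precision=4,suppress=True)
P=np.load('P.npy')[:,:3]
a=np.deg2rad(82.83); ex=np.array([np.cos(a),np.sin(a)]); ey=np.array([-ex[1],ex[0]]); o=np.array([.5025,.1400])-.015*ex
J=np.c_[(P[:,:2]-o)@ex,(P[:,:2]-o)@ey,P[:,2]]*1000
top=J[(J[:,2]>40)&(J[:,2]<47.5)]
print('plate z',np.median(top[:,2]),'plate x',np.percentile(top[:,0],[.2,99.8]))
low=J[(J[:,2]>22)&(J[:,2]<34)]
print('bed z',np.median(low[:,2]),'bed xmin',np.percentile(low[:,0],[.2]))
for x in range(-10,100,6):
    t=top[abs(top[:,0]-x)<2]; l=low[abs(low[:,0]-x)<2]
    # slot edges : largest gap in y among plate points
    y=np.sort(t[:,1]); y=y[(y>-60)&(y<60)]
    if len(y)<9: continue
    g=np.diff(y);k=g.argmax(); print(x,'plate y',np.round([y[0],y[k],y[k+1],y[-1]],1))
hi=J[(J[:,2]>49)&(J[:,2]<60)]
for x in range(-10,100,3):
    t=hi[abs(hi[:,0]-x)<1.5]
    if len(t)>5: print('hi',x,len(t),np.round(np.percentile(t[:,1],[2,98]),1),np.round(t[:,2].max(),1))
b=J[(J[:,2]>50)&(J[:,2]<60)&(abs(J[:,1])<10)]
print('buffer x',np.percentile(b[:,0],[1,5,50,95,99]) if len(b) else None)
# barrel
bt=P[P[:,2]>.148]; bt=bt[np.linalg.norm(bt[:,:2]-[.492,.073],axis=1)<.02]
zt=np.percentile(bt[:,2],95);q=bt[bt[:,2]>zt-.003]; print('top',zt,cv2.minEnclosingCircle(q[:,:2].astype(np.float32)),len(q))
f=P[(P[:,2]>.062)&(P[:,2]<.076)]; f=f[np.linalg.norm(f[:,:2]-[.492,.073],axis=1)<.03]
c=cv2.minEnclosingCircle(f[:,:2].astype(np.float32)); print('fl',c,len(f),np.percentile(f[:,2],[2,50,98]),(np.array(c[0])-o)@ex*1e3,(np.array(c[0])-o)@ey*1e3)
print('tcp jig',(np.array([.4921,.0732])-o)@ex*1e3,(np.array([.4921,.0732])-o)@ey*1e3)
```

```text
plate z 43.907855771090965 plate x [-13.7101 106.0814]
bed z 28.86819968527496 bed xmin [-73.4283]
-10 plate y [-56.2 -22.   18.1  51. ]
-4 plate y [-56.3 -15.6  12.6  53.4]
2 plate y [-56.3 -14.3  11.6  54.3]
8 plate y [-56.1 -14.2  11.6  52.7]
14 plate y [-56.1 -14.2   6.4  53.5]
20 plate y [-56.1   6.3  38.7  45.1]
26 plate y [-56.2 -14.9  39.   45. ]
32 plate y [-56.2 -14.7  11.9  24.3]
38 plate y [-56.2 -14.6  11.7  24.6]
44 plate y [-56.1   6.7   8.2  24.5]
50 plate y [-56.1 -15.3  17.   24.3]
56 plate y [-56.  -32.2 -31.7 -22.9]
62 plate y [-56.2 -21.8  33.3  54.1]
68 plate y [-56.1 -14.8  12.   54.2]
74 plate y [-56.1 -14.4  11.9  53.7]
80 plate y [-56.  -11.  -10.3  54. ]
86 plate y [-56.   53.7  54.4  54.4]
92 plate y [-56.   40.   40.7  53.6]
98 plate y [-55.9  52.6  53.5  53.5]
hi 8 184 [23.6 45.4] 55.2
hi 11 162 [23.4 48.4] 55.4
hi 14 264 [ 8.  48.2] 55.0
hi 17 239 [ 5.9 48.2] 55.1
hi 20 239 [ 5.9 48.2] 55.1
hi 23 216 [ 7.1 48.3] 55.4
hi 26 84 [11.3 48.4] 54.9
hi 29 190 [23.6 48.5] 55.3
hi 32 161 [23.6 48.2] 55.6
hi 35 178 [23.7 48.7] 55.9
hi 38 160 [23.7 48.4] 55.6
hi 41 182 [ 8.5 48.4] 56.1
hi 44 511 [-15.8  47.2] 56.3
hi 47 377 [-15.8  47.9] 56.2
hi 50 557 [-21.6  47.1] 56.5
hi 53 459 [-22.8  46.5] 56.5
hi 56 368 [-23.   25.7] 57.0
hi 59 368 [-23.   25.7] 56.6
hi 62 87 [-23.   25.2] 55.8
buffer x [14.5745 18.3223 50.4033 60.0607 60.8983]
top 0.18228242488312302 ((0.5072409510612488, 0.07100716978311539), 0.012464617379009724) 1125
fl ((0.4910455346107483, 0.07315130531787872), 0.021839646622538567) 1987 [0.0662 0.07   0.0745] -52.755625304877334 3.021257619287205
tcp jig -52.57569963029119 1.9811157151119456
```

Emit:
drive_tool:
  series: [0.0021, -0.005, 0, 0.009, 0.0021, -0.004, 0, 0, 0, 0, 0.01, 0, 0, 0, 0.01, 0, 0, 0, 0.008, 0, 0, 0, 0.003, 0, 0, 0, 0, 0, 0, 0, 0, 0]

```text
time: 6.02
position: [0.4973, 0.0828, 0.0678]
tcp_rot: [3.141, 0.001, -0.124]
force: [-0.3, 0.7, -1.4]
finger_gap: 0.266
grasp_force: 59.0
```

Emit:
drive_tool:
  series: [0, 0, 0.001, 0, 0, 0, 0.001, 0, 0, 0, 0.0005, 0, 0, 0, 0, 0, 0, 0, 0, 0, 0, 0, 0, 0, 0, 0, 0, 0, 0, 0, 0, 0]

```text
time: 6.68
position: [0.4976, 0.0828, 0.0658]
tcp_rot: [3.142, -0.0, -0.124]
force: [-0.3, -0.4, -0.4]
finger_gap: 0.267
grasp_force: 59.0
```

Emit:
drive_tool:
  series: [0, 0, 0.0005, 0, 0, 0, 0.0005, 0, 0, 0, 0.0005, 0, 0, 0, 0, 0, 0, 0, 0, 0, 0, 0, 0, 0, 0, 0, 0, 0, 0, 0, 0, 0]

```text
time: 7.35
position: [0.4976, 0.0828, 0.0643]
tcp_rot: [-3.142, -0.0, -0.124]
force: [-0.2, -0.0, -0.4]
finger_gap: 0.262
grasp_force: 59.0
```

Emit:
drive_tool:
  series: [0, 0, 0.0005, 0, 0, 0, 0, 0, 0, 0, 0, 0, 0, 0, 0, 0, 0, 0, 0, 0, 0, 0, 0, 0, 0, 0, 0, 0, 0, 0, 0, 0]

```text
time: 8.02
position: [0.4977, 0.0828, 0.064]
tcp_rot: [3.142, -0.0, -0.124]
force: [-2.1, -0.3, 5.4]
finger_gap: 0.266
grasp_force: 59.5
```

Run:
```python
from h import *
np.set_printoptions(precision=4,suppress=True)
s=status.observe(); print(s['position'],s['force'],s['moment'])
n='wrist'; K,T,i=Tcam(n)
im,d=cams.camera(n)
v,u=np.nonzero(d>0); dd=d[v,u]
P=np.c_[(u-K[0,2])/K[0,0]*dd,-(v-K[1,2])/K[1,1]*dd,-dd]@T[:3,:3].T+T[:3,3]
a=np.deg2rad(82.83); ex=np.array([np.cos(a),np.sin(a)]); ey=np.array([-ex[1],ex[0]]); o=np.array([.5025,.1400])-.015*ex
J=np.c_[(P[:,:2]-o)@ex,(P[:,:2]-o)@ey,P[:,2]]*1000
print('tcp',(s['position'][:2]-o)@ex*1e3,(s['position'][:2]-o)@ey*1e3)
top=J[(J[:,2]>41)&(J[:,2]<47.5)]
for x in (2,8,32,38,70):
    y=np.sort(top[abs(top[:,0]-x)<2][:,1]); g=np.diff(y);k=g.argmax(); print(x,np.round([y[0],y[k],y[k+1],y[-1]],1))
q=J[(J[:,2]>31.5)&(J[:,2]<39)&(np.hypot(J[:,0]+44,J[:,1]+1)<28)]
print('flange',len(q),cv2.minEnclosingCircle(q[:,:2].astype(np.float32)),np.percentile(q[:,2],[2,50,98]))
t=J[(J[:,2]>38)&(J[:,2]<60)&(np.hypot(J[:,0]+44,J[:,1]+1)<18)]
print('tube',len(t),np.percentile(t[:,0],[1,99]),np.percentile(t[:,1],[1,99]))
p=J[(J[:,2]>41)&(J[:,2]<47)&(abs(J[:,1]+35)<10)]; print('plate front',np.percentile(p[:,0],[.5]))
```

```text
[0.4977 0.0828 0.064 ] [-2.1356 -0.2824  5.3816] [-0.0844  0.3529  0.0017]
tcp -42.381859321339775 -2.369806044863178
2 [-56.4 -14.4  11.5  33.5]
8 [-56.2 -14.5  11.4  34. ]
32 [-56.2 -14.3  11.7  24.5]
38 [-56.2 -14.4  11.6  24.9]
70 [-56.1 -14.3  11.4  54. ]
flange 1886 ((-42.44855499267578, -1.7645941972732544), 21.693208694458008) [32.6002 34.8912 37.399 ]
tube 670 [-53.764 -30.862] [-12.9356  -1.9987]
plate front [-13.607]
```

Emit:
drive_tool:
  series: [0, 0, -0.0002, 0, 0, -0.005, 0, 0, 0, -0.005, 0, 0, 0, -0.005, 0, 0, 0, -0.005, 0, 0, 0, -0.005, 0, 0, 0, -0.003, 0, 0, 0, 0, 0, 0]

```text
time: 8.73
position: [0.5012, 0.1117, 0.064]
tcp_rot: [-3.141, -0.0, -0.123]
force: [-0.7, -1.3, 3.5]
finger_gap: 0.267
grasp_force: 59.2
```

Emit:
drive_tool:
  series: [0, -0.002, 0, 0, 0, -0.002, 0, 0, 0, -0.002, 0, 0, 0, -0.002, 0, 0, 0, -0.002, 0, 0, 0, -0.002, 0, 0, 0, -0.002, 0, 0, 0, 0, 0, 0]

```text
time: 9.4
position: [0.5029, 0.1244, 0.0641]
tcp_rot: [3.141, -0.0, -0.124]
force: [-0.8, -2.3, 6.3]
finger_gap: 0.266
grasp_force: 59.7
```

Emit:
drive_tool:
  series: [0, 0, -0.0003, 0, 0, -0.0015, 0, 0, 0, -0.0015, 0, 0, 0, -0.0015, 0, 0, 0, -0.0015, 0, 0, 0, -0.001, 0, 0, 0, 0, 0, 0, 0, 0, 0, 0]

```text
time: 10.07
position: [0.5034, 0.1311, 0.0641]
tcp_rot: [3.141, 0.0, -0.124]
force: [-1.2, -2.9, -0.2]
finger_gap: 0.264
grasp_force: 59.1
```

Emit:
drive_tool:
  series: [0, -0.001, 0, 0, 0, -0.001, 0, 0, 0, -0.001, 0, 0, 0, -0.001, 0, 0, 0, -0.001, 0, 0, 0, -0.001, 0, 0, 0, 0, 0, 0, 0, 0, 0, 0]

```text
time: 10.73
position: [0.5049, 0.1366, 0.0643]
tcp_rot: [3.141, -0.001, -0.125]
force: [1.6, -2.7, -1.0]
finger_gap: 0.266
grasp_force: 59.1
```

Emit:
drive_tool:
  series: [0, -0.001, 0, 0, 0, -0.001, 0, 0, 0, -0.001, 0, 0, 0, -0.001, 0, 0, 0, -0.001, 0, 0, 0, -0.001, 0, 0, 0, 0, 0, 0, 0, 0, 0, 0]

```text
time: 11.4
position: [0.5053, 0.1439, 0.0644]
tcp_rot: [-3.141, -0.0, -0.124]
force: [2.7, 0.0, -0.9]
finger_gap: 0.27
grasp_force: 59.1
```

Emit:
drive_tool:
  series: [0, -0.001, 0, 0, 0, -0.001, 0, 0, 0, -0.001, 0, 0, 0, -0.001, 0, 0, 0, -0.001, 0, 0, 0, 0, 0, 0, 0, 0, 0, 0, 0, 0, 0, 0]

```text
time: 12.07
position: [0.5058, 0.1487, 0.0643]
tcp_rot: [-3.141, -0.0, -0.124]
force: [1.8, 0.5, -1.2]
finger_gap: 0.267
grasp_force: 59.1
```

Emit:
drive_tool:
  series: [0, -0.001, 0, 0, 0, -0.001, 0, 0, 0, -0.001, 0, 0, 0, -0.001, 0, 0, 0, 0, 0, 0, 0, 0, 0, 0, 0, 0, 0, 0, 0, 0, 0, 0]

```text
time: 12.73
position: [0.5063, 0.1526, 0.0643]
tcp_rot: [-3.141, -0.0, -0.124]
force: [1.7, 0.5, -1.6]
finger_gap: 0.263
grasp_force: 59.1
```

Emit:
drive_tool:
  series: [0, -0.0005, 0, 0, 0, -0.0005, 0, 0, 0, -0.0005, 0, 0, 0, -0.0005, 0, 0, 0, 0, 0, 0, 0, 0, 0, 0, 0, 0, 0, 0, 0, 0, 0, 0]

```text
time: 13.4
position: [0.5065, 0.1543, 0.0643]
tcp_rot: [-3.142, -0.0, -0.124]
force: [1.0, -0.2, -0.7]
finger_gap: 0.263
grasp_force: 59.1
```

Emit:
drive_tool:
  series: [0, -0.0005, 0, 0, 0, -0.0005, 0, 0, 0, 0, 0, 0, 0, 0, 0, 0, 0, 0, 0, 0, 0, 0, 0, 0, 0, 0, 0, 0, 0, 0, 0, 0]

```text
time: 14.07
position: [0.5066, 0.1553, 0.0643]
tcp_rot: [-3.141, -0.0, -0.124]
force: [2.0, 0.3, -0.6]
finger_gap: 0.267
grasp_force: 59.1
```

Emit:
drive_tool:
  series: [0, -0.0005, 0, 0, 0, -0.0005, 0, 0, 0, 0, 0, 0, 0, 0, 0, 0, 0, 0, 0, 0, 0, 0, 0, 0, 0, 0, 0, 0, 0, 0, 0, 0]

```text
time: 14.73
position: [0.5067, 0.1561, 0.0643]
tcp_rot: [3.141, 0.0, -0.124]
force: [1.5, -0.4, -0.8]
finger_gap: 0.272
grasp_force: 59.1
```

Emit:
drive_tool:
  series: [0, -0.0005, 0, 0, 0, -0.0005, 0, 0, 0, 0, 0, 0, 0, 0, 0, 0, 0, 0, 0, 0, 0, 0, 0, 0, 0, 0, 0, 0, 0, 0, 0, 0]

```text
time: 15.4
position: [0.5068, 0.1568, 0.0642]
tcp_rot: [3.141, 0.0, -0.124]
force: [0.8, -4.6, 0.2]
finger_gap: 0.265
grasp_force: 59.2
```

Emit:
drive_tool:
  series: [0, -0.0005, 0, 0, 0, -0.0005, 0, 0, 0, 0, 0, 0, 0, 0, 0, 0, 0, 0, 0, 0, 0, 0, 0, 0, 0, 0, 0, 0, 0, 0, 0, 0]

```text
time: 16.07
position: [0.5068, 0.1571, 0.0642]
tcp_rot: [3.14, 0.0, -0.125]
force: [1.1, -7.2, 2.6]
finger_gap: 0.264
grasp_force: 59.4
```

The stop has been found at 7.2 N. I'm pressing a little more, to about 10 N.

Emit:
drive_tool:
  series: [0, -0.0004, 0, 0, 0, -0.0004, 0, 0, 0, 0, 0, 0, 0, 0, 0, 0, 0, 0, 0, 0, 0, 0, 0, 0, 0, 0, 0, 0, 0, 0, 0, 0]

```text
time: 16.73
position: [0.5068, 0.1573, 0.0642]
tcp_rot: [3.139, 0.001, -0.125]
force: [0.6, -8.8, 2.5]
finger_gap: 0.266
grasp_force: 59.6
```

Run:
```python
from h import *
np.set_printoptions(precision=4,suppress=True)
s=status.observe(); print(s['position'],s['force'],s['moment'])
im,d=cams.camera('wrist'); save(cv2.resize(im,(768,576)),'w3.png')
```

```text
[0.5068 0.1573 0.0642] [ 0.5605 -8.8296  2.4861] [-1.904  -0.0583  0.0008]
```

View pics/w3.png

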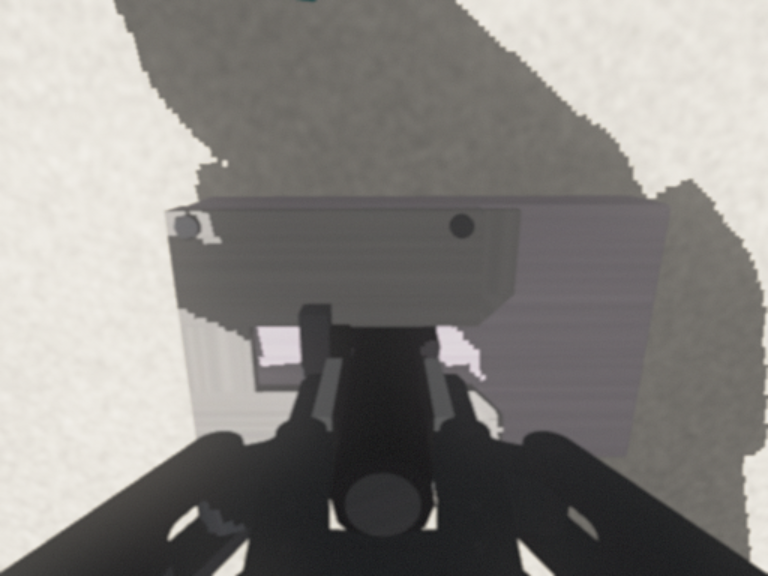

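The view shows the tube bearing on the buffer (about (318,340)) with the catch nose behind it (about (430,350)), at 8.8 N. Releasing.

Emit:
drive_tool:
  series: [0, 0, 0, 0, 0, 0, 0, 0, 0, 0, 0, 0, 0, 0, 0, 0, 0, 0, 0, 0, 0, 0, 0, 0, 0, 0, 0, 0, 0, 0, 0, 0]
  jaw: 0.0854

```text
time: 17.45
position: [0.5071, 0.1591, 0.0643]
tcp_rot: [-3.142, -0.0, -0.124]
force: [0.2, -0.4, -0.1]
finger_gap: 0.996
grasp_force: 0.0
```

Emit:
drive_tool:
  series: [0, 0, -0.01, 0, 0, 0, -0.02, 0, 0, 0, -0.03, 0, 0, 0, -0.03, 0, 0, 0, -0.03, 0, 0, 0, -0.02, 0, 0, 0, -0.01, 0, 0, 0, 0, 0]

```text
time: 18.12
position: [0.5082, 0.1595, 0.2171]
tcp_rot: [-3.14, -0.004, -0.124]
force: [-0.1, 0.1, -0.0]
finger_gap: 0.997
grasp_force: 0.0
```

Run:
```python
from h import *
np.set_printoptions(precision=4,suppress=True)
s=status.observe(); print(s['position'],s['force'],s['finger_gap'])
n='wrist';K,T,i=Tcam(n)
im,d=cams.camera(n); save(cv2.resize(im[60:330],(800,422)),'w4.png')
v,u=np.nonzero(d>0); dd=d[v,u]
P=np.c_[(u-K[0,2])/K[0,0]*dd,-(v-K[1,2])/K[1,1]*dd,-dd]@T[:3,:3].T+T[:3,3]
a=np.deg2rad(82.83); ex=np.array([np.cos(a),np.sin(a)]); ey=np.array([-ex[1],ex[0]]); o=np.array([.5025,.1400])-.015*ex
J=np.c_[(P[:,:2]-o)@ex,(P[:,:2]-o)@ey,P[:,2]]*1000
q=J[(J[:,2]>113)&(J[:,2]<122)&(np.hypot(J[:,0]-32,J[:,1])<30)];print('top',len(q),cv2.minEnclosingCircle(q[:,:2].astype(np.float32)),np.median(q[:,2]))
h=J[(J[:,2]>50)&(J[:,2]<60)]
for y in range(-20,16,3):
    t=h[(abs(h[:,1]-y)<1.5)]
    if len(t)>3: print(y,np.round(np.percentile(t[:,0],[1,50,99]),1))
```

```text
[0.5082 0.1595 0.2171] [-0.13    0.0742 -0.02  ] 0.997184668758534
top 672 ((32.368011474609375, -0.8331752419471741), 11.999689102172852) 117.41621101365848
-20 [51.5 56.4 61.2]
-17 [45.2 55.4 61.3]
-14 [43.9 52.6 61.2]
-11 [24.6 47.3 61.3]
-8 [22.5 49.8 60.9]
-5 [34.2 51.7 60.5]
-2 [44.  52.8 60.6]
1 [45.  52.9 60.7]
4 [45.  52.4 60.8]
7 [15.8 51.9 60.8]
10 [14.2 51.5 60.9]
13 [14.2 53.  60.9]
```

View pics/w4.png

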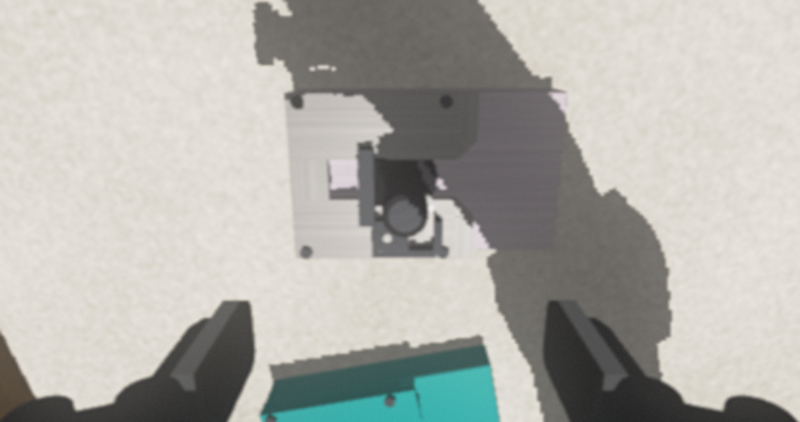

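The final view shows the barrel upright at about (405,212), against the buffer at (366,185). Its top is at jig x of about 32.4 mm, which matches home, and the catch is closed.

```bash
python3 -c "
from plant import bot
print(bot.sign_off())"
```

```text
the job is handed in; nothing more can be done
None
```

The flanged barrel is home in the jig and upright: it went past the catch, was pressed on the stop with about 9 N and released, and I handed the job in at about 18 s; the sign-off returned no verdict.

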